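Fill the timber sample tray and lock it in its stand

TASK

Clear the sanding block out of the open sample tray and set it, base down, on the black rubber mat. Lay all the timber sample boards that are out on the counter flat in the tray as one tight row, starting in the corner of the two metal fences: each board lengthwise with its hanging hole to the front (robot side), its plain end flush against the back fence, its long edge flush against the side fence or the board before it. With the row square in the corner, push the tray fully home in its stand, and only then swing the latch arm shut across the tray front until it rests in its keeper; leave the tin, jar and tape roll where they stand.

Things in the scene. Friction and masses are not known exactly. Their poses are not given: they have to be found in the camera images.
- board0: Light timber finish sample board, plain and flat, 110 x 44 x 18 mm (all boards alike), 70 g, with a 12 mm hanging hole near one end. Origin on its underside below the hole, 15 mm from that end; x runs from there along its middle to the other end, so its centre is at x = 40 mm. None if this board is absent (2 to 4 are there).
- board1: Medium-brown timber finish sample board, plain and flat, 110 x 44 x 18 mm (all boards alike), 70 g, with a 12 mm hanging hole near one end. Origin on its underside below the hole, 15 mm from that end; x runs from there along its middle to the other end, so its centre is at x = 40 mm. None if this board is absent (2 to 4 are there).
- board2: Medium-brown timber finish sample board, plain and flat, 110 x 44 x 18 mm (all boards alike), 70 g, with a 12 mm hanging hole near one end. Origin on its underside below the hole, 15 mm from that end; x runs from there along its middle to the other end, so its centre is at x = 40 mm. None if this board is absent (2 to 4 are there).
- board3: Dark timber finish sample board, plain and flat, 110 x 44 x 18 mm (all boards alike), 70 g, with a 12 mm hanging hole near one end. Origin on its underside below the hole, 15 mm from that end; x runs from there along its middle to the other end, so its centre is at x = 40 mm. None if this board is absent (2 to 4 are there).
- block: Sanding block that lies in the tray at the start: cork base 90 x 56 x 20 mm with a wooden grip ridge on top, 80 mm long (along x), 26 mm wide and 24 mm high, so 44 mm high in all, 120 g. Origin at the centre of its underside, x along its length.
- mat: Black rubber tool mat lying fixed on the counter, 160 (x) x 120 (y) x 4 mm. Origin at the centre of its underside.
- stand: Low white open-topped display stand, fixed on the counter, 202 mm (x) x 262 mm (y), walls at most 40 mm high; it holds the tray. Origin on the counter below the middle of the tray when home; its x points from its front (robot side) to its back, y to the left.
- tray_corner (a point): Fence corner of the tray (moves with it): where the inner faces of the back fence (along y, at +x) and side fence (along x, at +y), both 30 mm high, meet on the tray floor, 19 mm above the counter. Axes as the stand. A board flush in it, hole to the front, has its origin 95 mm to -x and 22 mm to -y of it; the next follow at 44 mm steps to -y.
- tray_edge (a point): Middle of the open, wall-less side of the tray floor (moves with it), 225 mm to -y of the corner. The floor is 160 mm deep in x between the back fence and the inner face of the front panel, which is 8 mm thick and stands 28 mm above the floor.
- tray (a joint): How far the tray is pulled out of the stand towards -x of the stand, m: 0 is fully home against its stop, up to 0.11. It slides with some 4 N of friction.
- tray_pull (a point): Middle of the outer (robot-side) face of the pull on the tray front, a ledge 70 mm wide and 10 mm high that stands 18 mm off the front panel, 36 mm above the counter. Push here to close the tray.
- latch (a joint): Angle of the latch arm, rad: 0 is shut (the arm lies along the tray front, in the C-shaped keeper on it), about 1.6 points straight out to the robot (-x of the stand), larger swings further out to the side. Stiff: stays where it is left.
- latch_hinge (a point): Point on the upright hinge axis of the latch, at the front left of the stand, 36 mm above the counter, the height of the arm.
- latch_pin (a point): Top centre of the upright pin at the free end of the latch arm: 12 mm in diameter, its top 67 mm above the counter, 27 mm above the top of the arm; 85 mm from the hinge axis.
- tin: Bystander: paint tin, 80 mm in diameter, 65 mm high. Origin at the centre of its base. Leave it alone.
- tape: Bystander: roll of tape lying flat, 104 mm in diameter, 36 mm high. Origin at the centre of its underside. Leave it alone.
- jar: Bystander: glass jar, 60 mm in diameter, 60 mm high. Origin at the centre of its base. Leave it alone.

How it is judged:
By the outcome, as a careful person would: the job done as asked, in the order asked, and still so for the second after the job is handed in, with the robot touching nothing.
Of board0, board1, board2, board3 only 2 to 4 are there at a start; the rules pass over those that are not, and their reading is None.
At some moment in a run one of board0, board1, board2, board3 may be knocked a few centimetres aside while the robot is not near it.
Once in a run the grip may slacken for a moment while it holds something.
It also fails if it takes over 210 s, if anything falls off the work surface, if the arm or the gripper's body presses on something with over 40 N, if the wrist force passes 120 N, or if a joint passes its speed limit or range.

ROBOT

A 6-joint arm with a two-finger parallel gripper is mounted at the origin on the work surface. World frame = base frame: x ahead of the robot, y to its left, z up, the work surface at z = 0. Lengths are in m, angles in degrees, forces in N, time in s.
With the tool pointing down it reaches from about 0.325 to 0.85 m from the base axis. Payload 15.5 kg.
Tool frame: the origin (TCP) lies at the very end of the fingers, on their centre line; the grasp point (between the pads) lies arm.grip_depth behind it (arm.grip_depth is the distance from the TCP to the grasp point, in m); z points along the fingers, y is the line along which they close (so a half turn about z gives the same grasp; the last joint's range is limited). The gripper opens to 91 mm and grips with 3 to 60 N. Pads are 32 mm wide; open, the fingers measure 118 mm over their backs; the gripper's body (76 mm by 178 mm) begins 60 mm behind the grasp point.
Start: joints at [63.627, 28.281, 77.091, -0, 74.628, -5.472], TCP at [0.223, 0.584, 0.214] pointing down, gripper open.
Joint ranges: [-166.48, 166.48], [-47.26, 123.95], [12.59, 153.08], [-70.14, 250.14], [6.76, 159.57], [-176.63, 176.63]. Speed limits (degrees/s): [108.29, 108.29, 147.25, 172.46, 172.46, 172.46].

INTERFACE

Orientations are given as a 3x3 rotation matrix whose columns are the frame's x, y, z axes.
In Python, from rig import arm gives the robot as it stands. Calls block until the motion is done:
- arm.move_to(position, orientation): joint-space move of the TCP to a pose.
- arm.move_l(position, orientation=None, feed=0.15): straight line of the TCP; orientation=None keeps the orientation; feed is the mean speed in m/s.
- arm.move_joints(angles): joint-space move.
- arm.grip(opening): finger opening in m; the grip force is fixed at half the most; returns when the fingers have stopped.
- arm.sleep(seconds).
- arm.solve_ik(position, orientation): joint angles nearest the present ones, or None.
- arm.snapshot(name): name is "side" or "top" or "wrist"; returns the picture (384x512x3 uint8, red, green, blue); there is no depth.
- arm.get_calibration(name): a dict with "intrinsics" (3x3 intrinsics, pixels), "k1" (the pictures are not rectified: a ray, as slopes to the right and down, at radius r is drawn at 1 + k1 r^2 times it, then the intrinsics apply), "cam_to_world" (4x4, takes a point from camera to world coordinates). Camera axes: x right, y down, z forward; pixel columns grow to the right and rows downward; lengths in m; the calibration is good to about 2 mm. A picture is of the moment at which its call begins: read the wrist's pose just before it. get_calibration takes no time and is no camera call; for the wrist camera it gives the pose at the moment of the call.
A pose or a line that the arm cannot do raises arm.Unreachable and nothing moves.
- arm.sign_off(): hands the job in; it is judged then, once.
Readings, each from a call of its own:
- arm.current_t(): time.
- arm.current_joint_positions(): joint angles.
- arm.current_dq(): joint speeds.
- arm.current_tau(): joint torques, N m.
- arm.current_ee_pos(): TCP position.
- arm.current_tool_rot(): TCP orientation.
- arm.current_force(): force on the tool from outside, world axes, zero at the start.
- arm.current_torque(): the same for the moment, N m.
- arm.current_width(): finger opening in m.
- arm.current_grasp_force(): force on a finger pad.
Only numpy, scipy, OpenCV 4.12 (cv2) and the standard library are available. Lean on these libraries where they do the work, as an engineer would, in place of code of your own. Each camera call takes 0.05 s, during which the arm holds its last target. There are 200 camera calls.

## Working session

There is one attempt and no reset: what is moved stays moved. The work goes in short steps, each a Python script; the robot and the scene stay as the last script left them, time stands still between calls to the robot, and variables do not carry over. Pictures are saved under pics/ and viewed, at most 14 in all, crops included, and the job is handed in when it is done.

```bash
ls; mkdir -p pics; python3 - <<'E'
from rig import arm
import cv2,numpy as np
for n in("top","side"):
    c=arm.get_calibration(n);print(n,np.round(c["intrinsics"],1).tolist(),c["k1"],np.round(c["cam_to_world"],3).tolist())
    p=arm.snapshot(n);cv2.imwrite(f"pics/{n}0.png",p[:,:,::-1])
print(arm.grip_depth,arm.current_t(),arm.current_width());print(np.round(arm.get_calibration("wrist")["cam_to_world"],3).tolist(),np.round(arm.current_tool_rot(),3).tolist())
E
```

```text
pics
top [[431.4, 0.0, 260.4], [0.0, 431.4, 187.3], [0.0, 0.0, 1.0]] -0.13251671313696473 [[-0.016, -0.998, 0.06, 0.437], [-1.0, 0.016, 0.003, 0.013], [-0.004, -0.06, -0.998, 1.639], [0.0, 0.0, 0.0, 1.0]]
side [[453.5, 0.0, 259.4], [0.0, 453.5, 189.2], [0.0, 0.0, 1.0]] 0.006771394618014203 [[0.809, -0.385, 0.443, -0.118], [-0.587, -0.552, 0.593, -0.882], [0.016, -0.74, -0.673, 1.093], [0.0, 0.0, 0.0, 1.0]]
0.0188 0.1 0.09104093514934973
[[0.356, 0.895, 0.267, 0.146], [0.934, -0.341, -0.103, 0.613], [-0.001, 0.286, -0.958, 0.385], [0.0, 0.0, 0.0, 1.0]] [[-0.934, 0.357, -0.0], [0.357, 0.934, -0.001], [0.0, -0.001, -1.0]]
```

View pics/top0.png

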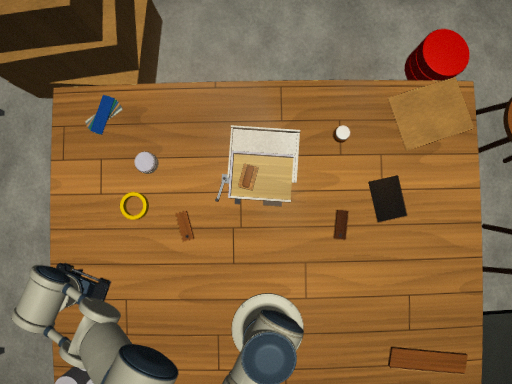

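View pics/side0.png

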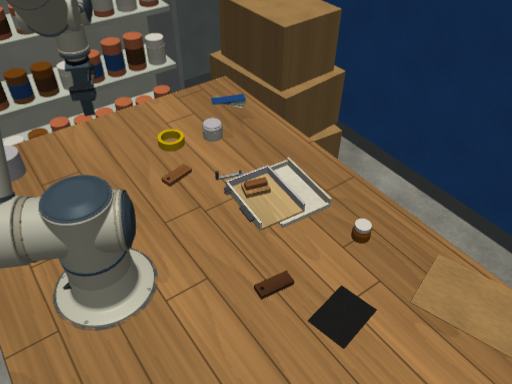

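The top and side views show a medium board at top pixel (185,225), a dark one at (341,224), the mat at (388,198), the tray at (262,178) and the latch pin near (218,199). The arm hides the lower left corner. I'll look closer with the wrist camera.

```bash
cat > h.py <<'E'
from rig import arm
import cv2,numpy as np
def down(a):
    c,s=np.cos(np.radians(a)),np.sin(np.radians(a)); return np.array([[c,s,0],[s,-c,0],[0,0,-1.]])
def pix(px,c,z):
    """pixels -> world points on plane z"""
    px=np.array(px,float).reshape(-1,1,2)
    n=cv2.undistortPoints(px,c["intrinsics"],np.array([c["k1"],0,0,0,0.])).reshape(-1,2)
    T=c["cam_to_world"]; d=np.c_[n,np.ones(len(n))]@T[:3,:3].T
    return T[:3,3]+d*((z-T[2,3])/d[:,2])[:,None]
def proj(P,c):
    T=np.linalg.inv(c["cam_to_world"]); r,_=cv2.Rodrigues(T[:3,:3])
    return cv2.projectPoints(np.array(P,float).reshape(-1,1,3),r,T[:3,3],c["intrinsics"],np.array([c["k1"],0,0,0,0.]))[0].reshape(-1,2)
def look(x,y,h,a,name):
    """aim wrist camera at (x,y,0), TCP at height h"""
    R=down(a); cam=np.array([.082,0,-.171]); ax=R@np.array([-.286,0,.958])
    o=R@cam; o[2]+=h; p=np.array([x,y,h])-np.r_[o[:2]+ax[:2]*(o[2]/-ax[2]),0]
    arm.move_to(p,R); return shot("wrist",name)
def shot(cam,name):
    c=arm.get_calibration(cam); im=arm.snapshot(cam)[:,:,::-1].copy(); cv2.imwrite(f"pics/{name}.png",im)
    np.save(f"pics/{name}.npy",c,allow_pickle=True); return im,c
def load(name): return cv2.imread(f"pics/{name}.png"),np.load(f"pics/{name}.npy",allow_pickle=True).item()
E
python3 - <<'E'
from h import *
a=look(.58,.02,.38,180,"w_tray")[0]
t=shot("top","top1")[0]
b=look(.50,-.47,.38,180,"w_mat")[0]
t2=shot("top","top2")[0]
cv2.imwrite("pics/m1.png",cv2.resize(a[::-1,::-1],(800,600)))
x=np.vstack([np.hstack([cv2.resize(b[::-1,::-1],(400,300)),cv2.resize(t2[80:384,50:480],(400,300))]),cv2.resize(t[150:384,50:362],(800,600))[300:]]);cv2.imwrite("pics/m2.png",x)
print(arm.current_t())
E
```

```text
4.425
```

View pics/m1.png

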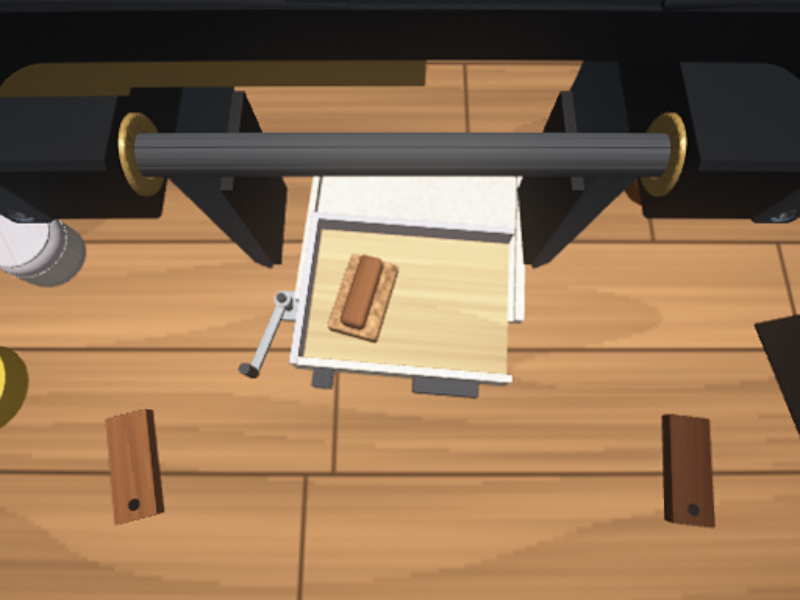

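View pics/m2.png

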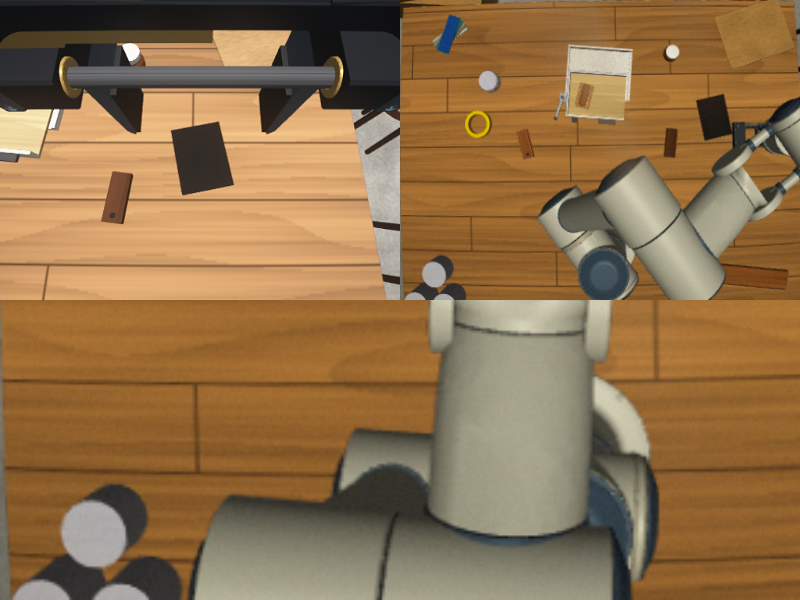

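Only two boards are out: medium-brown at m1 (135,465) and dark at (690,470), both with the hole towards the robot. The tray is pulled out, with its corner near (318,232). The block is near (363,297) with its ridge tilted, and the latch pin is near (250,370) from a hinge near (284,298). Next I'll measure these by colour masks and line fits.

```bash
python3 - <<'E'
from h import *
im,c=load("w_tray"); hsv=cv2.cvtColor(im,cv2.COLOR_BGR2HSV)
r=lambda u,v:(int(511-u/1.5625),int(383-v/1.5625))
for n,u,v in [("floor",460,300),("floor2",450,250),("table",600,300),("ridge",365,285),("cork",342,315),("bd1",128,450),("bd1side",155,460),("bd3",685,450),("bd3side",667,450),("pin",250,370),("hinge",284,298),("pull",445,387),("fence",420,229),("sfence",306,290),("white",400,366)]:
    x,y=r(u,v); print(n,hsv[y,x])
# floor mask and lines
f=cv2.inRange(hsv,(15,40,190),(32,130,255)); x0,y0=r(525,395);x1,y1=r(290,205)
m=np.zeros_like(f); m[y0:y1,x0:x1]=f[y0:y1,x0:x1]
cv2.imwrite("pics/mask.png",m[::-1,::-1])
def line(pts):
    vx,vy,a,b=cv2.fitLine(np.float32(pts),cv2.DIST_HUBER,0,.01,.01).ravel(); return np.array([a,b]),np.array([vx,vy])
ys,xs=np.where(m>0)
P=pix(np.c_[xs,ys],c,.019)[:,:2]
# back edge: per column last row (raw: +x is down, +y is right)
back=[];side=[]
for x in range(xs.min()+8,xs.max()-10):
    k=ys[xs==x]
    if len(k):back.append((x,k.max()+.5))
for y in range(ys.min()+12,ys.max()-10):
    k=xs[ys==y]
    if len(k):side.append((k.max()+.5,y))
pb=pix(back,c,.019)[:,:2];ps=pix(side,c,.019)[:,:2]
a,u=line(pb);b,v=line(ps)
t=np.linalg.solve(np.c_[u,-v],b-a); print("corner",a+u*t[0],"back dir",np.degrees(np.arctan2(u[1],u[0])),"side dir",np.degrees(np.arctan2(v[1],v[0])))
print("resid",np.abs((pb-a)@[-u[1],u[0]]).max(),np.abs((ps-b)@[-v[1],v[0]]).max())
opn=[(xs[ys==y].min()-.5,y) for y in range(ys.min()+12,ys.max()-10)]
po=pix(opn,c,.019)[:,:2]; print("open edge dist from side",np.median((po-b)@[-v[1],v[0]]))
for n,u_,v_,z in [("pin",250,370,.067),("hinge",284,298,.04),("pull",445,393,.036)]: print(n,pix([r(u_,v_)],c,z))
E
```

```text
floor [ 22  77 240]
floor2 [ 22  75 242]
table [ 15 128 202]
ridge [ 12 141 177]
cork [ 12 144 145]
bd1 [ 13 150 170]
bd1side [ 12 150  56]
bd3 [ 11 148 100]
bd3side [ 11 142  45]
pin [12 74 52]
hinge [17 38 61]
pull [150   5  97]
fence [  9  25 104]
sfence [144   6 221]
white [ 15   4 251]
corner [0.667087   0.15565905] back dir 85.11367 side dir 11.188172
resid 0.10599538000429806 0.1103990621825459
open edge dist from side -0.24106272393920622
pin [[0.48586481 0.17336766 0.067     ]]
hinge [[0.56954838 0.15087349 0.04      ]]
pull [[ 0.46600848 -0.02516088  0.036     ]]
```

```bash
python3 - <<'E'
from h import *
im,c=load("w_tray")
k=im[::-1,::-1]
cv2.imwrite("pics/z1.png",np.hstack([cv2.resize(k[120:270,150:350],(600,450),interpolation=cv2.INTER_CUBIC),cv2.resize(cv2.cvtColor(cv2.imread("pics/mask.png",0)[120:270,150:350],cv2.COLOR_GRAY2BGR),(200,450))]))
E
```

```text
(no output)
```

View pics/z1.png

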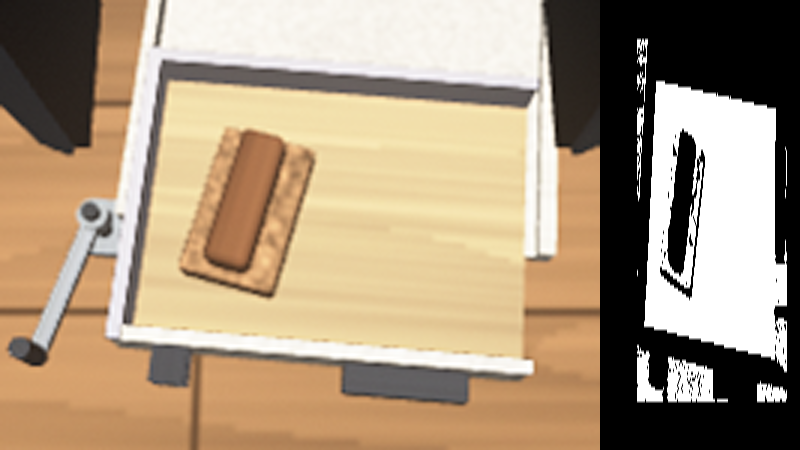

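The z1 crop shows the tray floor cleanly. The hinge is at (93,213), the pin top at (27,349), the pull face near (405,402), and the ridge runs from (262,133) to (227,266). I'll clean the mask to its largest component and measure.

```bash
cat >> h.py <<'E'
def line(pts):
    vx,vy,a,b=cv2.fitLine(np.float32(pts),cv2.DIST_HUBER,0,.01,.01).ravel(); return np.array([a,b]),np.array([vx,vy])
def floor_lines(im,c,box):
    """back and side floor edges of tray -> corner, back dir, side dir (deg), open edge distance"""
    hsv=cv2.cvtColor(im,cv2.COLOR_BGR2HSV); f=cv2.inRange(hsv,(17,40,190),(30,108,255)); x0,y0,x1,y1=box
    m=np.zeros_like(f); m[y0:y1,x0:x1]=f[y0:y1,x0:x1]
    n,l,s,_=cv2.connectedComponentsWithStats(cv2.morphologyEx(m,cv2.MORPH_OPEN,np.ones((3,3))))
    ys,xs=np.where(l==1+np.argmax(s[1:,4]))
    pb=pix([(x,ys[xs==x].max()+.5) for x in range(xs.min()+8,xs.max()-12)],c,.019)[:,:2]
    R=range(ys.min()+18,ys.max()-14)
    ps=pix([(xs[ys==y].max()+.5,y) for y in R],c,.019)[:,:2]; po=pix([(xs[ys==y].min()-.5,y) for y in R],c,.019)[:,:2]
    (a,u),(b,v)=line(pb),line(ps); t=np.linalg.solve(np.c_[u,-v],b-a)
    g=lambda d:np.degrees(np.arctan2(d[1],d[0]))
    res=lambda p,a,u:np.median(np.abs((p-a)@[-u[1],u[0]]))
    return a+u*t[0],g(u),g(v),np.median((po-b)@[-v[1],v[0]]),res(pb,a,u),res(ps,b,v)
def board(im,c,lo,hi,near):
    """board top face centre & yaw (hole->plain), mask lo..hi, nearest to world point near"""
    hsv=cv2.cvtColor(im,cv2.COLOR_BGR2HSV); m=cv2.inRange(hsv,lo,hi)
    m=cv2.morphologyEx(cv2.morphologyEx(m,cv2.MORPH_OPEN,np.ones((3,3))),cv2.MORPH_CLOSE,np.ones((9,9)))
    out=[]
    for k in cv2.findContours(m,cv2.RETR_EXTERNAL,cv2.CHAIN_APPROX_NONE)[0]:
        if cv2.contourArea(k)<300: continue
        w=pix(k.reshape(-1,2),c,.018)[:,:2].astype(np.float32); (q,s,_)=cv2.minAreaRect(w); B=cv2.boxPoints((q,s,_))
        e=max((B[1]-B[0],B[2]-B[1]),key=np.linalg.norm); e=e*np.sign(e[0])
        out.append((np.linalg.norm(np.array(q)-near),np.array(q),sorted(s),np.degrees(np.arctan2(e[1],e[0]))))
    return min(out,key=lambda o:o[0]) if out else None
E
python3 - <<'E'
from h import *
im,c=load("w_tray"); z=lambda u,v:(511-(u/3+150),383-(v/3+120))
print("tray",floor_lines(im,c,(511-340,383-262,511-190,383-130)))
for n,u,v,h in [("hinge",93,211,.043),("pin",27,349,.067),("pull",405,402,.038),("ridgeB",262,133,.063),("ridgeF",227,266,.063),("keeper",170,380,.036)]: print(n,pix([z(u,v)],c,h).round(4))
print("bd1",board(im,c,(8,120,140),(14,200,190),(.40,.29)))
print("bd3",board(im,c,(7,110,75),(14,200,130),(.40,-.28)))
im,c=load("w_mat");m=cv2.inRange(im,(0,0,0),(60,60,60))
for k in cv2.findContours(m,cv2.RETR_EXTERNAL,cv2.CHAIN_APPROX_NONE)[0]:
    if cv2.contourArea(k)>1500: w=pix(k.reshape(-1,2),c,.004)[:,:2].astype(np.float32);print("dark",cv2.minAreaRect(w))
E
```

```text
tray (array([0.66383964, 0.11778823], dtype=float32), np.float32(85.169876), np.float32(-4.745702), np.float64(-0.22501499108659218), np.float64(0.0005035271159326497), np.float64(0.00044970291035381215))
hinge [[0.5698 0.1519 0.043 ]]
pin [[0.4869 0.175  0.067 ]]
pull [[ 0.4626 -0.0249  0.038 ]]
ridgeB [[0.6099 0.0544 0.063 ]]
ridgeF [[0.5327 0.0719 0.063 ]]
keeper [[0.4746 0.1043 0.036 ]]
bd1 (np.float64(0.052427612688087356), array([0.36954889, 0.24732232]), [0.11198115348815918, 0.2612871527671814], np.float32(69.0568))
bd3 (np.float64(0.011446749774289581), array([ 0.38920203, -0.28379893]), [0.04312463477253914, 0.1099792867898941], np.float32(-6.4123893))
dark ((0.7554148435592651, -0.4639902114868164), (0.4247657358646393, 1.1937298774719238), 0.049973513931035995)
dark ((0.48352739214897156, -0.4689619839191437), (0.1565794199705124, 0.11683045327663422), 11.352998733520508)
```

The tray open edge reads 0.225, as specified. The corner is at (0.664, 0.118), stand yaw is −4.8°, the ridge measures 79 mm and the mat is at (0.4835, −0.469). All are consistent, so I'll move the block now.

```bash
python3 - <<'E'
from h import *
R=down(167.2); c=np.array([.571,.063])
arm.grip(.06)
arm.move_to([*c,.13],R); arm.move_l([*c,.043],feed=.08); F0=arm.current_force()
w=arm.grip(.015); arm.sleep(.2); print("w",arm.current_width(),arm.current_grasp_force(),arm.current_force()-F0)
arm.move_l([*c,.16],feed=.1); print("w",arm.current_width(),arm.current_force())
a=shot("wrist","blk1")[0]
m=[.4835,-.469]
arm.move_l([.45,-.10,.18],feed=.2)
arm.move_to([*m,.15],down(191.35)); print("w",arm.current_width(),arm.current_force(),arm.current_t())
b=shot("wrist","blk2")[0]
cv2.imwrite("pics/m3.png",cv2.resize(np.hstack([a[::-1,::-1],b[::-1,::-1]]),(800,300)))
E
```

```text
w 0.02570497261773937 29.979489147663116 [-0.1732479   0.52721248  2.54939435]
w 0.026097782489701998 [ 0.50340136 -0.13530761 -1.23756461]
w 0.025507215007611144 [-0.01291769  0.46137354 -0.88531926] 13.2333
```

View pics/m3.png

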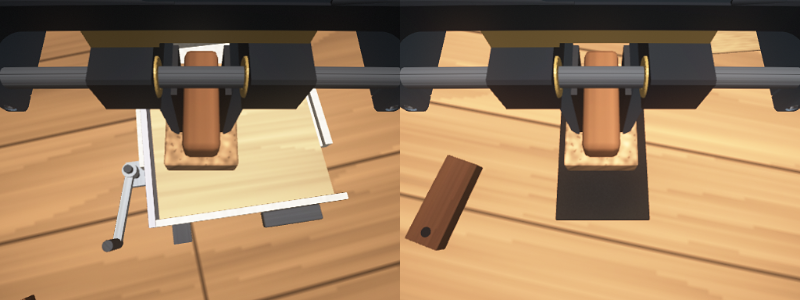

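The block is held level and centred over the mat (at right, about (602,150)). I'll lower it, release it, and look at the dark board again.

```bash
python3 - <<'E'
from h import *
m=[.4835,-.469]
arm.move_l([*m,.034],feed=.08); F0=arm.current_force()[2]
z=.034
while z>.0262 and arm.current_force()[2]-F0<2.0: z-=.0012; arm.move_l([*m,z],feed=.03)
print("z",z,arm.current_force()[2]-F0,arm.current_width())
arm.grip(.05); arm.move_l([*m,.15],feed=.12)
a=look(.47,-.36,.30,180,"w2")
print("bd3",board(*a,(7,110,75),(14,200,130),(.39,-.28)),arm.current_t())
b=look(.41,.16,.30,180,"w3")
print("bd1",board(*b,(8,128,140),(14,200,185),(.40,.29)))
cv2.imwrite("pics/m4.png",cv2.resize(np.hstack([a[0][::-1,::-1],b[0][::-1,::-1]]),(800,300)))
print(arm.current_t())
E
```

```text
z 0.028000000000000004 2.611393317104362 0.02598384839972868
bd3 (np.float64(0.016674021624719003), array([ 0.38747773, -0.29648215]), [0.021548671647906303, 0.1083885133266449], np.float32(-6.8133416)) 18.725
bd1 None
20.6667
```

View pics/m4.png

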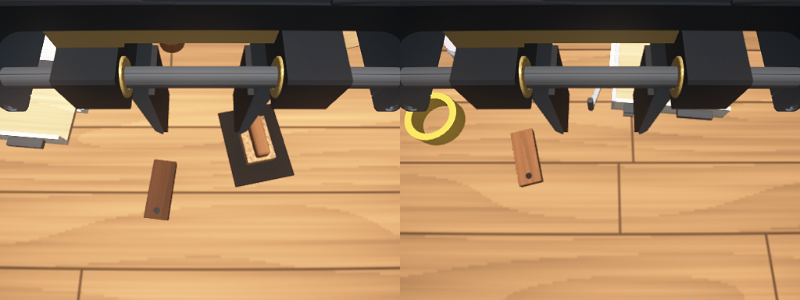

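The block is on the mat and the boards haven't moved. The medium board's colour thresholds need tuning.

```bash
python3 - <<'E'
from h import *
for n,p in (("w3",(.40,.29)),("w_tray",(.40,.29)),("w2",(.389,-.284))):
    im,c=load(n); hsv=cv2.cvtColor(im,cv2.COLOR_BGR2HSV); q=proj([[*p,.018]],c)[0].astype(int); print(n,q)
    r=hsv[q[1]-0:q[1]+1,max(0,q[0]-36):q[0]+36:4]; print(r[0].tolist())
E
```

```text
w3 [339 187]
[[16, 117, 234], [16, 117, 233], [16, 118, 234], [16, 117, 233], [16, 117, 234], [16, 116, 233], [16, 117, 233], [16, 117, 233], [13, 140, 133], [13, 144, 207], [12, 146, 194], [12, 147, 181], [12, 145, 195], [12, 147, 187], [12, 146, 198], [12, 146, 190], [16, 121, 232], [16, 118, 234]]
w_tray [416  90]
[[15, 128, 204], [14, 128, 204], [14, 129, 204], [15, 128, 203], [15, 127, 205], [15, 129, 204], [15, 127, 203], [15, 128, 204], [12, 146, 63], [12, 150, 163], [12, 152, 163], [12, 150, 151], [12, 149, 163], [12, 150, 156], [12, 153, 165], [12, 153, 155], [14, 130, 192], [15, 129, 192]]
w2 [305 141]
[[16, 115, 236], [17, 116, 236], [17, 114, 235], [16, 115, 236], [16, 116, 236], [15, 125, 226], [11, 143, 121], [11, 142, 117], [11, 143, 132], [11, 142, 131], [11, 144, 133], [11, 143, 137], [11, 144, 138], [13, 135, 161], [17, 112, 240], [17, 113, 239], [17, 111, 239], [17, 111, 240]]
```

```bash
cat >> h.py <<'E'
B1=((8,134,100),(14,200,225)); B3=((8,134,75),(14,200,158))
C=np.array([.6638,.1178]); YAW=-4.8
_r=np.radians(YAW); UX=np.array([np.cos(_r),np.sin(_r)]); UY=np.array([-UX[1],UX[0]])
def tw(x,y): return C+UX*x+UY*y          # tray-corner frame -> world
def press(p,z,d,n,step,lim,feed=.02):
    """creep from p along unit d up to n metres, until opposing force > lim"""
    f0=np.mean([arm.current_force()[:2] for _ in range(5)],0); s=0; f=0
    while s<n and f<lim:
        s+=step; arm.move_l([*(p+d*s),z],feed=feed); f=-np.mean([arm.current_force()[:2] for _ in range(3)],0)@d+f0@d
    return s,f
def pick(q,yaw):
    arm.grip(.064); arm.move_to([*q,.10],down(180+yaw)); arm.move_l([*q,.004],feed=.1)
    arm.grip(.03); arm.sleep(.2); print("grip",arm.current_width(),arm.current_grasp_force()); arm.move_l([*q,.12],feed=.12)
def place(k,gap=.03):
    p=tw(-.063,-.044*k-.022-gap)
    arm.move_to([*p,.12],down(180+YAW)); print("carry",arm.current_width()); arm.move_l([*p,.027],feed=.1)
    f0=arm.current_force()[2]; z=.027
    while z>.0215 and arm.current_force()[2]-f0<1.5: z-=.0008; arm.move_l([*p,z],feed=.03)
    print("down",z,arm.current_force()[2]-f0,"w",arm.current_width())
    s,f=press(p,z,UX,.013,.0005,2.0); print("x press",s,f,"back at",-.063+s+.055)
    p=p+UX*s; arm.grip(.058); arm.move_l([*p,.10],feed=.12); return p
E
python3 - <<'E'
from h import *
im,c=load("w3"); b=board(im,c,*B1,(.40,.29)); print(b)
im2,c2=load("w_tray"); print(board(im2,c2,*B1,(.40,.29))); im2,c2=load("w2"); print(board(im2,c2,*B3,(.39,-.28)))
assert abs(b[2][0]-.044)<.006 and abs(b[2][1]-.11)<.006
pick(b[1],float(b[3])); shot("wrist","g1"); print(place(0),tw(-.055,-.052)); shot("wrist","p1"); print(arm.current_t())
a,bb=load("g1")[0],load("p1")[0]
cv2.imwrite("pics/m5.png",cv2.resize(np.hstack([a[::-1,::-1],bb[::-1,::-1]]),(800,300)))
E
```

```text
(np.float64(0.018545268906632377), array([0.39294431, 0.30715063]), [0.04451192915439606, 0.11029550433158875], np.float32(14.22934))
(np.float64(0.019285114332746666), array([0.39270592, 0.30785251]), [0.04514267295598984, 0.11042498797178268], np.float32(14.295076))
(np.float64(0.004809042293028453), array([ 0.38884169, -0.28466746]), [0.04546694830060005, 0.10889655351638794], np.float32(-6.892049))
grip 0.04378059919062381 29.99981850385666
carry 0.043886387307025265
down 0.023000000000000007 5.877584678084374 w 0.04391079598773568
x press 0.001 2.3266848871569508 back at -0.006999999999999999
[0.59766619 0.0711704 ] [0.60464164 0.07058465]
30.3083
```

View pics/m5.png

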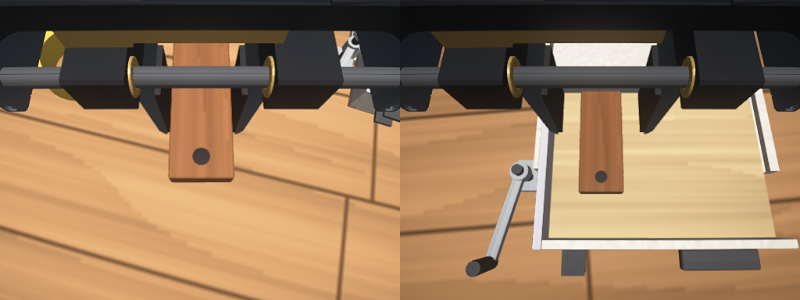

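The board lies squarely in the tray, but floor friction ended the x press about 7 mm short of the back fence. I'll regrip it without down-force, slide it to the back fence, then push it sideways.

```bash
cat >> h.py <<'E'
def seat_x(p,n=.012):
    """regrip lightly resting board at p and slide it to back fence"""
    arm.move_l([*p,.024],feed=.1); arm.grip(.03); arm.sleep(.1); arm.move_l([*p,.0245],feed=.02)
    s,f=press(p,.0245,UX,n,.0005,2.2); print("seat x",s,f); p=p+UX*s
    arm.grip(.058); arm.move_l([*p,.09],feed=.12); return p
def push_y(p,k,lim=3.0):
    """push board at centre p to its side stop with closed fingers"""
    q=p-UY*.052; arm.move_l([*q,.09],feed=.15); arm.grip(0.); arm.move_l([*q,.0235],feed=.1)
    s,f=press(q,.0235,UY,.048,.001,lim); e=(q+UY*s-C)@UY; print("push y",s,f,"tool y",e,"exp",-.044*(k+1)-.0135)
    q=q+UY*s; arm.move_l([*(q-UY*.006),.0235],feed=.05); arm.move_l([*(q-UY*.006),.10],feed=.15)
E
python3 - <<'E'
from h import *
p=seat_x(np.array([0.59766619,0.0711704])); push_y(p,0)
a=look(.55,.05,.20,175.2,"s1"); b=look(.40,-.28,.25,180,"w4"); print(arm.current_t(),board(*b,*B3,(.39,-.28)))
cv2.imwrite("pics/m6.png",cv2.resize(a[0][::-1,::-1],(800,600)))
E
```

```text
seat x 0.0005 2.478587389211823
push y 0.048000000000000036 -1.0313730174524562 tool y -0.05599999802180979 exp -0.057499999999999996
50.5667 (np.float64(0.003975286252260742), array([ 0.38863799, -0.28373468]), [0.04408269375562668, 0.10908941179513931], np.float32(-7.082665))
```

View pics/m6.png

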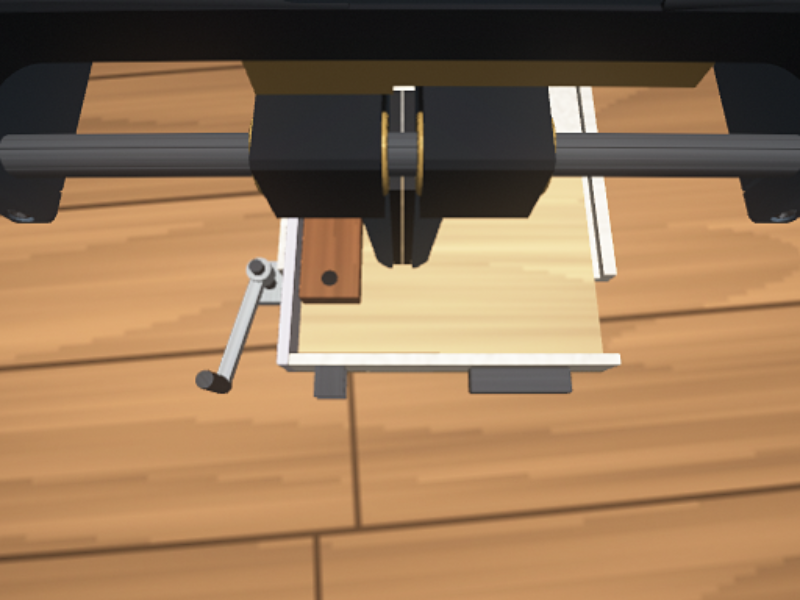

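Board one sits along the side fence with its front at (330,300), and still has a few mm to go at the back. I'll bring the dark board in, then push both sideways firmly, and finally push both front ends to the back fence.

```bash
python3 - <<'E'
from h import *
import h
def press(p,z,d,n,step,lim,feed=.03):
    arm.sleep(.2); rd=lambda:np.mean([(arm.current_force()[:2],arm.sleep(.01))[0] for _ in range(6)],0)
    f0=rd(); s=0;f=0
    while s<n and f<lim: s+=step; arm.move_l([*(p+d*s),z],feed=feed); f=(f0-rd())@d
    return s,f
b=load("w4"); b=board(*b,*B3,(.39,-.28)); pick(b[1],float(b[3]))
p=tw(-.062,-.044-.022-.03)
arm.move_to([*p,.12],down(180+YAW)); print("carry",arm.current_width()); shot("wrist","g2")
arm.move_l([*p,.0235],feed=.08); arm.grip(.058); arm.move_l([*p,.09],feed=.12)
q=tw(-.062,-.044-.022-.03-.05); arm.move_l([*q,.09],feed=.15); arm.grip(0.); arm.move_l([*q,.0235],feed=.1)
q2=q+UY*.04; arm.move_l([*q2,.0235],feed=.04); s,f=press(q2,.0235,UY,.016,.001,7)
e=(q2+UY*s-C)@UY; print("y",s,f,e,"exp",-.088-.0135); q=q2+UY*s
arm.move_l([*(q-UY*.01),.0235],feed=.05); arm.move_l([*(q-UY*.01),.11],feed=.15)
a=look(.50,.03,.22,175.2,"s2"); print(arm.current_t())
g=load("g2")[0]
cv2.imwrite("pics/m7.png",np.hstack([cv2.resize(a[0][::-1,::-1],(533,400)),cv2.resize(g[::-1,::-1],(267,400))]))
E
```

```text
grip 0.043668900154913606 29.99309867620468
carry 0.04401609073345287
y 0.009000000000000001 13.93034660565197 -0.09700000000000003 exp -0.10149999999999999
67.275
```

View pics/m7.png

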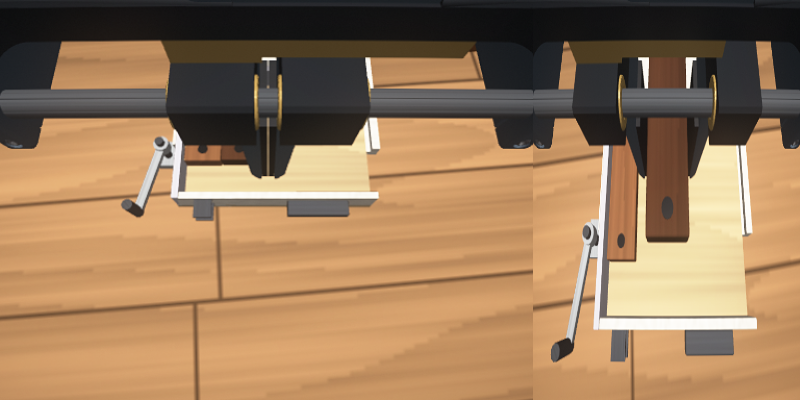

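Both boards were pressed sideways with a firm 14 N contact. Next I'll push each front end towards the back fence.

```bash
python3 - <<'E'
from h import *
def press(p,z,d,n,step,lim,feed=.03):
    arm.sleep(.2); rd=lambda:np.mean([(arm.current_force()[:2],arm.sleep(.01))[0] for _ in range(6)],0)
    f0=rd(); s=0;f=0;L=[]
    while s<n and f<lim: s+=step; arm.move_l([*(p+d*s),z],feed=feed); f=(f0-rd())@d; L.append(round(f,1))
    print(L); return s,f
R=down(180+YAW)
for y in (-.022,-.066):
    q=tw(-.1390,y); arm.move_to([*q,.10],R); arm.move_l([*q,.026],feed=.08); print("dz",arm.current_force())
    s,f=press(q,.026,UX,.019,.001,3.5); print("x",s,f,-.139+s)
    q=q+UX*s; arm.move_l([*(q-UX*.003),.026],feed=.05); arm.move_l([*(q-UX*.003),.10],feed=.15)
a=look(.58,.06,.42,180,"s3"); print(arm.current_t()); print(floor_lines(*a,(511-340,383-262,511-190,383-130)))
cv2.imwrite("pics/m8.png",cv2.resize(a[0][::-1,::-1][100:280,140:380],(800,600),interpolation=cv2.INTER_CUBIC))
E
```

```text
dz [-0.30809415  0.1194411   0.43892319]
[np.float64(0.0), np.float64(-0.3), np.float64(0.2), np.float64(-0.2), np.float64(-0.1), np.float64(-0.4), np.float64(0.2), np.float64(-0.1), np.float64(-0.0), np.float64(-0.1), np.float64(0.2), np.float64(-0.2), np.float64(-0.3), np.float64(2.7), np.float64(3.9)]
x 0.015000000000000006 3.9057838446398065 -0.124
dz [-0.06914284  0.50783409 -0.68653233]
[np.float64(0.3), np.float64(-0.1), np.float64(-0.3), np.float64(-0.1), np.float64(0.3), np.float64(0.3), np.float64(0.4), np.float64(0.2), np.float64(0.3), np.float64(0.1), np.float64(0.0), np.float64(0.1), np.float64(0.4), np.float64(0.1), np.float64(1.2), np.float64(3.5)]
x 0.016000000000000007 3.5491736239659213 -0.123
83.2417
(array([0.5992913 , 0.02729083], dtype=float32), np.float32(-51.14436), np.float32(-58.506058), np.float64(-0.08526536282878214), np.float64(0.01634454537472562), np.float64(0.011147134481387194))
```

View pics/m8.png

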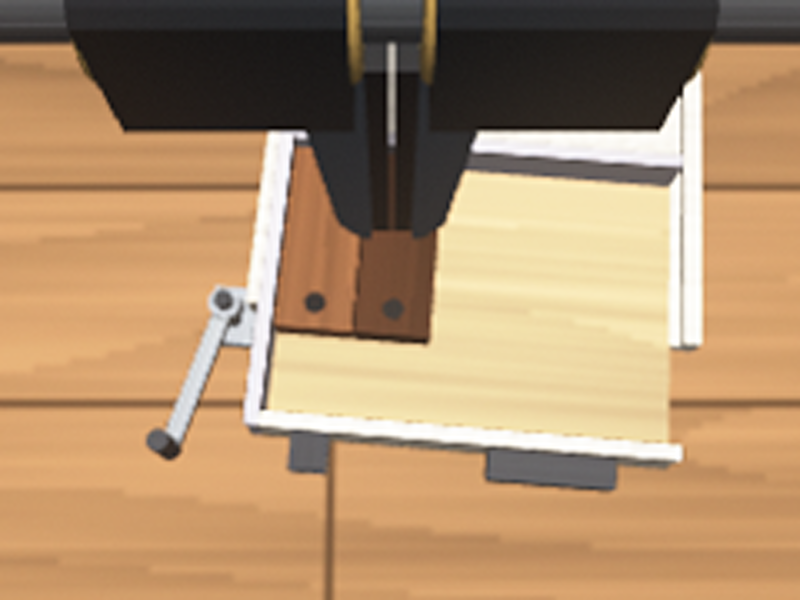

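The row looks square and tight, with clear contact forces at the back fence. I'll do one last light sideways press, then check with the gripper open before closing the tray.

```bash
python3 - <<'E'
from h import *
q=tw(-.055,-.125); R=down(180+YAW)
arm.move_to([*q,.10],R); arm.move_l([*q,.0235],feed=.1)
q=tw(-.055,-.101); arm.move_l([*q,.0235],feed=.05); arm.sleep(.2); f0=arm.current_force()[:2]; s=0;f=0
while s<.008 and f<6: s+=.001; arm.move_l([*(q+UY*s),.0235],feed=.03); arm.sleep(.03); f=(f0-arm.current_force()[:2])@UY
print(s,f,-.101+s); q=q+UY*(s-.01); arm.move_l([*q,.0235],feed=.05); arm.move_l([*q,.10],feed=.15); arm.grip(.091)
a=look(.60,.06,.42,175.2,"s4"); b=look(.66,.06,.42,175.2,"s5"); print(arm.current_t())
z=lambda k:cv2.resize(k[0][::-1,::-1][90:290,130:390],(400,308),interpolation=cv2.INTER_CUBIC)
cv2.imwrite("pics/m9.png",np.hstack([z(a),z(b)]))
E
```

```text
0.004 14.300097951701533 -0.097
91.55
```

View pics/m9.png

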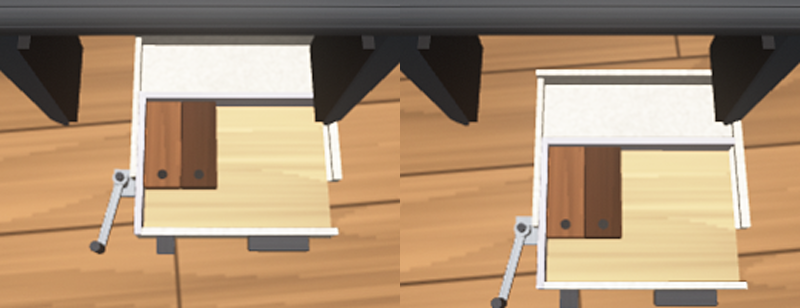

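The row is tight and flush to both fences. Now I'll push the tray home.

```bash
python3 - <<'E'
from h import *
R=down(180+YAW); q=tw(-.217,-.159); arm.grip(0.)
arm.move_to([*q,.12],R); arm.move_l([*q,.027],feed=.1); arm.sleep(.2); f0=arm.current_force()[:2]; s=0;f=0;L=[]
while s<.13 and f<25:
    s+=.002 if s<.055 else .0008; arm.move_l([*(q+UX*s),.027],feed=.04); arm.sleep(.02); f=(f0-arm.current_force()[:2])@UX; L.append((round(s*1e3),round(float(f),1)))
print(L[::4],L[-4:],arm.current_t())
q=q+UX*(s-.03); arm.move_l([*q,.027],feed=.08); arm.move_l([*q,.12],feed=.15)
a=look(.60,.06,.42,175.2,"c1"); print(arm.current_t())
cv2.imwrite("pics/m10.png",cv2.resize(a[0][::-1,::-1][100:300,120:390],(800,592),interpolation=cv2.INTER_CUBIC))
E
```

```text
[(2, -0.6), (10, -0.7), (18, 1.2), (26, 1.9), (34, 1.4), (42, 2.1), (50, 1.8), (57, 3.9), (60, 3.4), (63, 2.7), (66, 2.9), (70, 2.1), (73, 2.5), (76, 2.4), (79, 2.8), (82, 3.5), (86, 3.3), (89, 3.3), (92, 2.4), (95, 3.4), (98, 9.3), (102, 24.1)] [(100, 16.8), (101, 20.4), (102, 24.1), (102, 25.8)] 118.4167
120.9583
```

View pics/m10.png

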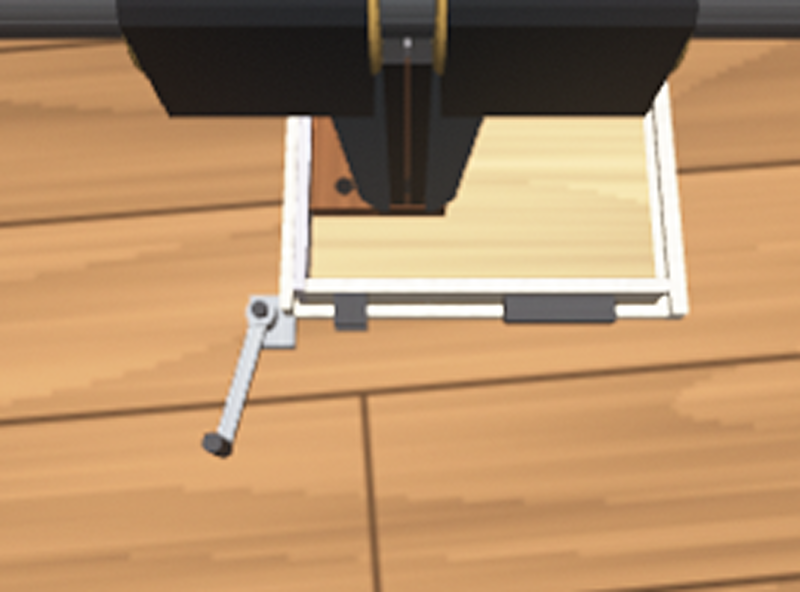

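The tray is home: force rose to 25 N at the stop, and the front is in line with the stand. The latch pin is at (217,443) and the hinge at (260,308). I'll swing the latch shut by pushing the pin around its arc.

```bash
cat >> h.py <<'E'
H=np.array([.5698,.1519])
def arc(th,off):
    t=np.radians(th); pin=H+.085*(-UX*np.sin(t)-UY*np.cos(t)); tan=UX*np.cos(t)-UY*np.sin(t)
    return pin-tan*off,down(180+YAW+(90-th)),tan
E
python3 - <<'E'
from h import *
z=.050
for th in (101,50,0,-6):
    p,R,_=arc(th,.02); j=arm.solve_ik([*p,z],R); print(th,None if j is None else np.round(j))
p,R,_=arc(101,.032); arm.move_to([*p,.13],R); arm.move_l([*p,z],feed=.1); arm.sleep(.2); f0=arm.current_force()[:2]
L=[];th=101;f=0
p,R,_=arc(101,.016); arm.move_l([*p,z],feed=.05)
while th>-8 and (f<14 or th>15) and f<40:
    th-=3 if th>12 else .75; p,R,tan=arc(th,.016); arm.move_l([*p,z],R,feed=.07); f=float((f0-arm.current_force()[:2])@tan); L.append((round(th,1),round(f,1)))
print(L,arm.current_t())
p,R,_=arc(th,.045); arm.move_l([*p,z],feed=.08); arm.move_l([*p,.13],feed=.15)
a=look(.60,.06,.42,175.2,"c2"); print(arm.current_t())
cv2.imwrite("pics/m11.png",cv2.resize(a[0][::-1,::-1][100:300,120:390],(800,592),interpolation=cv2.INTER_CUBIC))
E
```

```text
101 [ 15.  34. 100.  -0.  46. -59.]
50 [   7.   32.  104.   -0.   44. -118.]
0 [   1.   35.   98.   -0.   48. -174.]
-6 NoneTraceback (most recent call last):
  File "<stdin>", line 9, in <module>
rig.Unreachable: the arm cannot follow that straight line within its joint ranges
```

```bash
python3 - <<'E'
from h import *
p=arm.current_ee_pos(); print(p,np.round(arm.current_joint_positions(),1),arm.current_force(),arm.current_t())
for th in range(30,-9,-3): print(th,np.round(arc(th,.016)[0],3).tolist(),end=" ")
E
```

```text
[0.54746457 0.06801146 0.04971721] [   0.9   34.9   96.8    0.    48.5 -176.1] [-9.70096269  2.52930734  4.96639094] 135.55
30 [0.508, 0.091] 27 [0.511, 0.088] 24 [0.515, 0.085] 21 [0.518, 0.082] 18 [0.522, 0.08] 15 [0.526, 0.077] 12 [0.53, 0.075] 9 [0.534, 0.073] 6 [0.538, 0.071] 3 [0.542, 0.07] 0 [0.547, 0.069] -3 [0.551, 0.067] -6 [0.556, 0.067]
```

The wrist range ended at nominal 0° with about 10 N on the pin. I'll finish with a straight push at the same orientation.

```bash
python3 - <<'E'
from h import *
z=.050; p=arm.current_ee_pos()[:2]; s=0;f=0;L=[]
while s<.012 and f<20: s+=.0007; arm.move_l([*(p+UX*s),z],feed=.03); arm.sleep(.03); f=float(-arm.current_force()[:2]@UX); L.append(round(f,1))
print(s,L); q=p+UX*(s-.03); arm.move_l([*q,z],feed=.08); arm.move_l([*q,.13],feed=.15); arm.grip(.091)
a=look(.60,.06,.42,175.2,"c2"); b=look(.55,.05,.30,175.2,"c3"); print(arm.current_t())
z=lambda k:cv2.resize(k[0][::-1,::-1][100:300,120:390],(400,296),interpolation=cv2.INTER_CUBIC)
cv2.imwrite("pics/m11.png",cv2.resize(np.hstack([z(a),z(b)]),(800,296)))
E
```

```text
0.0049 [5.6, 9.0, 11.3, 14.4, 16.4, 19.4, 21.6]
142.2667
```

View pics/m11.png

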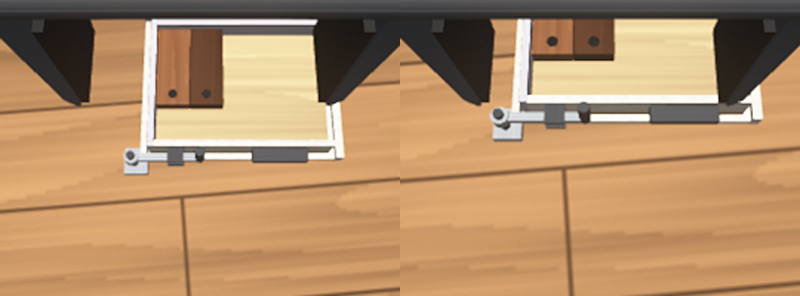

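The latch arm lies through its keeper along the tray front, with the force ramp showing a hard stop. The row is square in the corner and the tray is home. Handing in.

```bash
python3 -c "
from rig import arm
print(arm.sign_off(),arm.current_t())"
```

```text
the job is handed in; nothing more can be done
the job is handed in; nothing more can be done
```

The job is handed in at about 142 s: the sanding block is on the mat, the two boards on the counter (medium and dark) are flush in the fence corner, the tray is home and the latch is shut in its keeper; the tin, jar and tape roll were left alone.

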